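# Set the supply selector and switch on

## Robot

A 7-joint arm with a two-finger parallel gripper is mounted at the origin on the work surface. World frame = base frame: x ahead of the robot, y to its left, z up, the work surface at z = 0. Lengths are in mm, angles in rad, forces in N, time in s.
With the tool pointing down it reaches from about 400 to 850 mm from the base axis. Payload 6.9 kg.
Tool frame: the origin (TCP) lies midway between the tips of the shut fingers; the grasp point (between the pads) lies 19 mm behind it; z points along the fingers, y is the line along which they close (so a half turn about z gives the same grasp; the last joint's range is limited). The gripper opens to 85 mm and grips with 20 to 120 N. Pads are 22 mm wide; open, the fingers measure 114 mm over their backs; the gripper's body (76 mm by 85 mm) begins 54 mm behind the grasp point. The pads swing forward as they close: fully open they stand 13 mm farther back than shut.
Start: joints at [-1.214, 0.507, -0.238, 1.5, 0.126, 1.149, -0.155], TCP at [155.131, 605.43, 231.275] pointing down, gripper open.
Joint ranges: [-3.08, 3.08], [-0.24, 2.05], [-1.43, 1.35], [0, 2.5], [-1.52, 4.66], [0.17, 1.96], [-2.89, 2.89]. Speed limits (rad/s): [2.39, 2.39, 3.14, 3.14, 3.14, 3.14, 3.14].

## Interface

Orientations are given as a unit quaternion [w, x, y, z].
In Python, from cell import arm gives the robot as it stands. The module is installed in compiled form; this text tells all that it offers.
- The arm moves only by the tool play_rows, never from a script. Its argument "deltas" is a list of rows, each a list of 3 entries, a list of its own where there are three numbers: the closure, from -1 (fully open) to 1 (shut), so that 0 is half open, then the shift along the world's x, y, z in m, then the turn, a rotation vector about the world's x, y, z in rad. A call has 1 to 20 rows; each row is the pose to reach, as a shift and turn from the pose commanded when the call began; what a row does not reach only later rows make up. A row lasts 1/8 s, in which the tool goes at most 62.5 mm and 10.7 degrees, less where a joint would pass 70% of its speed; a pose out of reach is approached as far as the arm can. A call with a gripper value outside its range is refused whole. The fingers move at their own pace and stop on an object; "newtons" is the grip in N (left out, the last holds). Time passes only in rows, so rows that repeat a pose let the fingers close. It gives the time, the measured TCP pose, the force, the opening and the grip force at its end, in the units of the state.
- arm.observe(): the state, without advancing time (a new reading comes with each control period).
- arm.read_camera(name): name is "scene" or "top" or "wrist"; returns the picture (420x560x3 uint8, red, green, blue); there is no depth.
- arm.calibration(name): a dict with "fx", "fy", "cx", "cy" (pixels), "origin" and "attitude" of the camera in the world; the wrist camera has in their place "T_tool_cam" (4x4, takes a point from camera to tool coordinates, whose origin is the TCP and whose axes are the flange's). Camera axes: x right, y down, z forward; pixel columns grow to the right and rows downward; lengths in mm; the calibration is good to about 2 mm. A picture is of the moment at which its call begins: read the wrist's pose just before it. calibration takes no time and is no camera call.
- arm.job_done(): hands the job in; it is judged then, once.
The state is a dict: "time_s": time; "joint_pos": joint angles; "qd": joint speeds; "tau": joint torques, N m; "ee_pos": TCP position; "tcp_rot": TCP orientation; "ft_force": force on the tool from outside, world axes, zero at the start; "wrist_torque": the same for the moment, N m; "finger_gap": opening from 0.0 (shut) to 1.0 (fully open); "finger_force": force on a finger pad.
Only numpy, scipy, OpenCV 4.12 (cv2) and the standard library are available. Lean on these libraries where they do the work, as an engineer would, in place of code of your own. Each camera call takes 0.05 s, during which the arm holds its last target. There are 200 camera calls.

## Task

Set the supply box to the green lamp: pull the sprung black knob up out of its slot, turn its pointer to the green lamp, feel around there for the slot (it lies a little to one side) and let the knob drop fully home, without forcing the index key against its slotted plate. Only then press the white button fully in and let go. Do not press the red button, and leave the other things on the bench and box where they are.

Things in the scene. Friction and masses are not known exactly. Their poses are not given: they have to be found in the camera images.
- panel: grey supply box fixed to the table, 250 (its x) x 340 (its y) x 80 high; origin at the centre of its underside, x axis towards its row of red and black binding posts (24 high, at x +105), z up. On its flat top: black selector knob on a white dial with four coloured lamps, a white push button and a red one
- selector: fixed foot of the selector, at panel x 0, y +50; origin on the knob's vertical turning axis, in the top face of the supply box; axes parallel to the box's. Hidden under the knob's skirt is a fixed steel plate with a wide park slot about the selector's +x direction (the start, about 9 degrees of play each way) and one narrow slot for each lamp
- selector_lift (a joint): how far the knob is pulled up, m: 0 fully home, 0.008 and more the key is clear of the slots (it reads 0.007 to 0.008 while the key rides on top of the plate), 0.016 upper stop. A spring pushes it down with 4 N at 0 and 5.6 N at 0.008, 200 N/m; damped, 70 N s/m
- selector_knob (a joint): angle of the knob's pointer from the selector's +x axis, rad, positive anticlockwise from above; turns freely (about 0.02 N m) when lifted; stops at +-1.74
- knob_grip (a point): point on the knob's axis, 22 above the skirt's top, at which to pinch its bar; its x axis points along the bar towards the white pointer end. The black bar is 52 long, 12 thick, and rises 30 above the flat round skirt (66 diameter, 6 thick); this point is 8 below the bar's top and 39.5 above the supply box's top when home
- knob_pointer (a point): rim of the skirt under the white pointer end, 32 from the axis. Under it hangs the index key, 5 wide, 26 from the axis, that drops 8 deep into slots 2 wider than itself. Each slot lies 7 to 13 degrees to one or other side of its lamp: feel for it by turning slowly, fingers eased, the key riding on the plate under the spring alone, till it drops. Slots of other lamps are 30 degrees or more off
- start (a joint): travel of the white push button, m: 0 out, 0.006 fully pressed (5 N); counts as pressed from 0.0045
- start_top (a point): centre of the top of the white push button, 26 diameter, 18 above the supply box, at panel x -35, y -75; pressed straight down
- stop (a joint): travel of the red push button, m, like the white one; 63 beside it at panel x -35, y -138; not to be pressed
- lamp_green_top (a point): top of the small green lamp, 16 diameter, 4 above the supply box, 52 from the knob's axis; the four lamps stand 38 and 64 degrees to either side of the selector's +x axis, colours in any order
- lamp_yellow_top (a point): top of the small yellow lamp, 16 diameter, 4 above the supply box, 52 from the knob's axis; the four lamps stand 38 and 64 degrees to either side of the selector's +x axis, colours in any order
- lamp_red_top (a point): top of the small red lamp, 16 diameter, 4 above the supply box, 52 from the knob's axis; the four lamps stand 38 and 64 degrees to either side of the selector's +x axis, colours in any order
- lamp_blue_top (a point): top of the small blue lamp, 16 diameter, 4 above the supply box, 52 from the knob's axis; the four lamps stand 38 and 64 degrees to either side of the selector's +x axis, colours in any order
- fusebox: yellow plastic fuse box, 45 x 30 x 18, lying loose on the supply box; bystander
- sparecap: blue cap, 26 diameter, 16 high, standing loose on the supply box; bystander
- meter: yellow hand multimeter, 85 x 170 x 35, loose on the table; bystander
- driver: screwdriver with red handle, lying loose on the table; bystander
- tape: blue tape ring, 68 diameter, 19 high, loose on the table; bystander
- mug: white mug, 80 diameter, 90 high, loose on the table; bystander
- cleaner: bottle with red cap, 56 diameter, 150 high, loose on the table; bystander

How it is judged (in metres and radians):
On the way, in this order (a step that is already met when the one before it is completed fails the run):
1. the knob is pulled up clear of its slot (value of joint selector_lift above 0.008 m), for 0.1 s.
2. the knob has dropped fully home in the green lamp's slot (value of joint selector_lift below 0.002 m and horizontal distance between knob_pointer and lamp_green_top below 0.0245 m), for 0.2 s.
3. the white button is pressed fully in (value of joint start above 0.0045 m), for 0.05 s.
At the end, for the whole second after the job is handed in: The knob is fully home (lift under 2 mm) in the green lamp's slot (its pointer point within 24.5 mm of the lamp, seen from above), and both buttons are out (under 1 mm) (all of step 2 and value of joint each of start, stop below 0.001 m); the robot touches nothing.
It fails at once if the index key is forced against the slotted plate with more than 20 N (contact force between selector and panel above 20 N).
It fails at once if the white button is pressed while the knob is not home at the green lamp (value of joint start above 0.003 m and not (value of joint selector_lift below 0.002 m and horizontal distance between knob_pointer and lamp_green_top below 0.0245 m)).
It fails at once if the red button is pressed (value of joint stop above 0.003 m).
It fails at once if a bystander is moved by more than 30 mm (distance of any of fusebox, sparecap, meter, driver, tape, mug, cleaner from where it was at the start of the episode above 0.03 m).
It also fails if it takes over 62 s, if anything falls off the work surface, if the arm or the gripper's body presses on something with over 40 N, if the wrist force passes 120 N, or if a joint passes its speed limit or range.

## Working session

There is one attempt and no reset: what is moved stays moved. The work goes in short steps, Python scripts to look and compute and a tool call to move; the robot and the scene stay as the last step left them, time stands still between calls to the robot, and variables do not carry over. Pictures are saved under pics/ and viewed, at most 10 in all, crops included, and the job is handed in when it is done.

Besides the shell and the picture viewer there is one more tool, called as a command line: name --argument value ..., lists and objects as JSON in quotes. play_rows: Moves the arm, as the interface text tells. Its arguments: {"type":"object","properties":{"deltas":{"type":"array"},"newtons":{"type":"number"}},"required":["deltas"]}

```bash
mkdir -p pics
python3 - <<'E'
from cell import arm
import cv2,numpy as np
print(arm.observe())
ims=[]
for n in("top","scene"):
    im=arm.read_camera(n); cv2.imwrite(f"pics/{n}0.png",im[:,:,::-1]); print(n,arm.calibration(n))
print(arm.calibration("wrist"))
E
```

```text
{'time_s': 0.0, 'joint_pos': array([-1.21452208,  0.50834603, -0.23751723,  1.50112635,  0.12571723,
        1.14887477, -0.15478374]), 'qd': array([-3.56165403e-04,  7.94640482e-04, -4.70147744e-04, -2.03811666e-03,
        4.50134614e-04,  9.97287729e-05,  9.51223401e-04]), 'tau': array([ 9.05411980e-04, -6.20596933e+01, -2.18630478e+00, -2.49661481e+01,
        1.27612171e-02,  1.18507686e-02, -5.07418065e-06]), 'ee_pos': array([155.05837653, 604.95407292, 230.42654973]), 'tcp_rot': array([-8.66912216e-05,  1.25042266e-01,  9.92151024e-01, -8.77540614e-04]), 'ft_force': array([ 0.41280833, -0.32088736, -0.84488591]), 'wrist_torque': array([-0.00386376, -0.00285563, -0.00056838]), 'finger_force': 0.0, 'finger_gap': 1.0043339048068969}
top {'fx': 442.01724482730265, 'fy': 442.01724482730265, 'cx': 280.1656783729773, 'cy': 213.2980453967121, 'origin': array([ 307.90482709,    9.02684645, 1565.86242584]), 'attitude': array([-0.0503472 ,  0.70621216, -0.70427465,  0.05221842])}
scene {'fx': 527.5342878774549, 'fy': 527.5342878774549, 'cx': 273.8514709228923, 'cy': 212.79488312897792, 'origin': array([1432.35724857,  298.86909651, 1105.47088276]), 'attitude': array([-0.22688428,  0.55712155,  0.7369969 , -0.30817962])}
{'fx': 349.8877566173841, 'fy': 349.8877566173841, 'cx': 277.9807121412325, 'cy': 210.7335991179251, 'T_tool_cam': array([[ 1.86644168e-03, -9.46319739e-01, -3.23226652e-01,
         8.34151790e+01],
       [ 9.99998258e-01,  1.77603654e-03,  5.74643188e-04,
        -9.05164576e-01],
       [ 3.02661532e-05, -3.23227161e-01,  9.46321405e-01,
        -1.42625629e+02],
       [ 0.00000000e+00,  0.00000000e+00,  0.00000000e+00,
         1.00000000e+00]])}
```

View pics/top0.png

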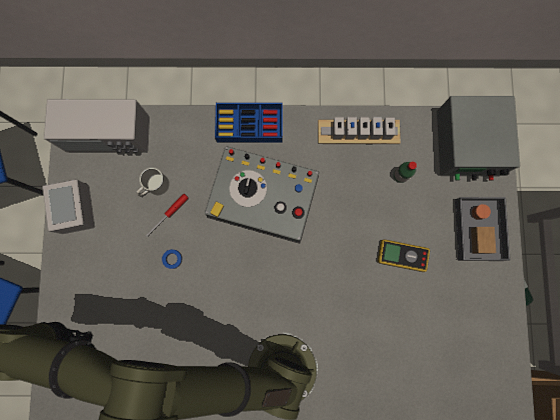

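The top view shows the box at about (262,195). The knob is at (248,187), the white button at (280,207), the red button at (298,212), the fuse box at (217,209) and the blue cap at (298,188). I'll zoom in and cast rays.

```bash
cat > h.py <<'E'
from cell import arm
import cv2,numpy as np
from scipy.spatial.transform import Rotation as R
def rot(q): return R.from_quat([q[1],q[2],q[3],q[0]]).as_matrix()
def cam(n,obs=None):
    c=arm.calibration(n); K=np.array([[c['fx'],0,c['cx']],[0,c['fy'],c['cy']],[0,0,1]])
    if n!="wrist": return K,rot(c['attitude']),c['origin']
    o=obs or arm.observe(); T=c['T_tool_cam']; W=rot(o['tcp_rot'])
    return K,W@T[:3,:3],W@T[:3,3]+o['ee_pos']
def ray(C,uv,z):
    K,A,o=C; d=A@np.linalg.inv(K)@np.array([uv[0],uv[1],1.]); return o+d*(z-o[2])/d[2]
def proj(C,p):
    K,A,o=C; q=K@A.T@(np.asarray(p)-o); return q[:2]/q[2]
def blobs(im,lo,hi,amin=5,box=None):
    m=cv2.inRange(cv2.cvtColor(im,cv2.COLOR_RGB2HSV),np.array(lo),np.array(hi))
    if box: k=np.zeros_like(m); k[box[1]:box[3],box[0]:box[2]]=1; m*=k
    n,_,s,c=cv2.connectedComponentsWithStats(m)
    return [(int(s[i,4]),c[i].round(1)) for i in range(1,n) if s[i,4]>=amin]
E
python3 - <<'E'
from h import *
im=cv2.imread("pics/top0.png")[:,:,::-1].copy()
C=cam("top"); B=(200,140,325,245)
for nm,lo,hi,z in [("green",(45,100,50),(80,255,255),84),("yellow",(20,100,100),(35,255,255),84),("red",(0,150,80),(8,255,255),84),("red2",(172,150,80),(180,255,255),84),("blue",(105,100,60),(130,255,255),84),("white",(0,0,185),(180,40,255),98),("black",(0,0,0),(180,255,45),119)]:
    for a,c in blobs(im,lo,hi,4,B): print(nm,a,c,ray(C,c,z).round(1))
cv2.imwrite("pics/c0.png",cv2.resize(im[140:250,195:330,::-1],None,fx=5.4,fy=5.4,interpolation=cv2.INTER_CUBIC))
E
```

```text
green 10 [242.  174.2] [659.8 136.7  84. ]
yellow 7 [322.  141.7] [ 776.2 -139.2   84. ]
yellow 27 [229.4 158.4] [715.4 181.   84. ]
yellow 27 [245.1 162.8] [700.  126.6  84. ]
yellow 27 [260.6 167.1] [685.   73.1  84. ]
yellow 28 [276.2 171.2] [670.7  19.4  84. ]
yellow 26 [291.5 175.5] [655.8 -33.2  84. ]
yellow 16 [259.9 179.1] [642.8  75.1  84. ]
yellow 27 [307.7 180. ] [640.2 -88.7  84. ]
yellow 115 [216.4 208.7] [539.7 221.7  84. ]
red 14 [230.5 150.7] [742.9 177.7  84. ]
red 14 [262.  159.6] [711.6  68.5  84. ]
red 13 [277.6 163.8] [696.8  14.6  84. ]
red 13 [309.6 172.6] [666.2 -95.4  84. ]
red 12 [236.5 178. ] [646.4 155.3  84. ]
red 48 [298.3 211.5] [530.9 -56.1  84. ]
blue 14 [262.5 185.3] [621.1  66.   84. ]
blue 45 [298.2 187.6] [613.5 -56.   84. ]
white 5 [258. 187.] [612.3  80.7  98. ]
white 5 [247. 198.] [574.3 117.4  98. ]
white 8 [280.8 205.4] [549.4   3.3  98. ]
black 120 [248.7 140.5] [768.5 112.7 119. ]
black 7 [231.6 153.3] [723.6 169.8 119. ]
black 18 [246.5 156. ] [714.3 119.5 119. ]
black 5 [262.  161.8] [694.4  67.  119. ]
black 5 [277.8 166.6] [678.   13.8 119. ]
black 18 [293.5 169. ] [669.9 -38.9 119. ]
black 5 [308.2 174.4] [651.5 -88.2 119. ]
black 237 [247.1 187.7] [605.4 116.  119. ]
black 46 [279.7 207.6] [538.5   7.  119. ]
black 46 [297.3 212.5] [522.3 -51.2 119. ]
black 191 [252.9 228.3] [469.3  95.1 119. ]
```

View pics/c0.png

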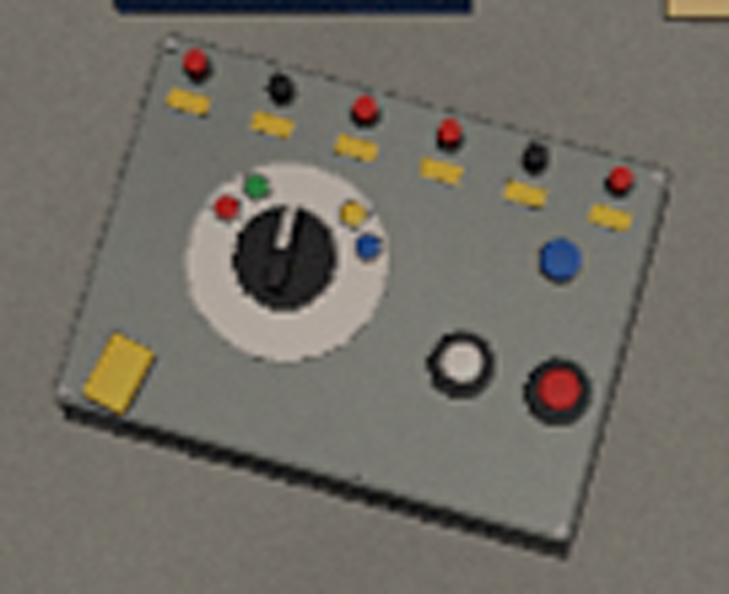

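Green is the +38° lamp. Casting the four lamps and fitting them gives a knob axis at about (611.8, 116.9) and a box yaw of about -15.6°, and all four agree within 1 mm. Next I move above the knob.

play_rows --deltas '[[-1,[0.03,-0.03,0],[0,0,0]],[-1,[0.06,-0.065,0],[0,0,0]],[-1,[0.1,-0.105,0],[0,0,0]],[-1,[0.14,-0.15,0],[0,0,0]],[-1,[0.18,-0.19,0],[0,0,0]],[-1,[0.22,-0.235,0],[0,0,0]],[-1,[0.26,-0.28,0],[0,0,0]],[-1,[0.3,-0.32,0],[0,0,0]],[-1,[0.34,-0.365,0],[0,0,0]],[-1,[0.38,-0.405,0],[0,0,0]],[-1,[0.41,-0.44,0],[0,0,0]],[-1,[0.435,-0.465,0],[0,0,0]],[-1,[0.45,-0.48,0],[0,0,0]],[-1,[0.457,-0.488,0],[0,0,0]],[-1,[0.457,-0.488,0],[0,0,0]],[-1,[0.457,-0.488,0],[0,0,0]]]'

```text
time_s: 2.1
ee_pos: [611.3, 119.1, 231.4]
tcp_rot: [-0.0, 0.124, 0.992, 0.0]
ft_force: [0.3, 0.9, -0.4]
finger_gap: 1.004
finger_force: 0.0
```

Run:
```python
from h import *
o=arm.observe(); C=cam("wrist",o); im=arm.read_camera("wrist"); cv2.imwrite("pics/w1.png",im[:,:,::-1])
print(o['time_s'],o['ee_pos'],o['tcp_rot'],o['joint_pos'].round(2))
for nm,lo,hi,z in [("green",(45,100,50),(80,255,255),84),("yellow",(20,100,100),(35,255,255),84),("red",(0,150,80),(8,255,255),84),("blue",(105,100,60),(130,255,255),84),("white",(0,0,150),(180,50,255),98)]:
    for a,c in blobs(im,lo,hi,40): print(nm,a,c,ray(C,c,z).round(1))
```

```text
2.1 [611.30154003 119.05667636 231.37097831] [-3.01126155e-04  1.24076761e-01  9.92272509e-01  3.67997967e-04] [-0.16  0.5  -0.11  1.51  0.06  1.14  1.04]
green 73 [313.5 236.8] [658.  139.5  84. ]
yellow 2519 [388.1  71.1] [536.7 224.8  84. ]
yellow 202 [240.6 237.2] [642.3  75.9  84. ]
yellow 322 [ 73.5 273.7] [639.7 -85.5  84. ]
yellow 314 [133.1 274.9] [654.5 -32.1  84. ]
yellow 313 [192.8 276.1] [669.3  21.6  84. ]
yellow 320 [252.  277.3] [684.1  74.9  84. ]
yellow 323 [311.  278.4] [698.8 128.3  84. ]
yellow 305 [368.8 279.5] [713.2 180.6  84. ]
yellow 167 [382.1 351.4] [798.3 180.2  84. ]
yellow 200 [386.4 366. ] [817.7 181.7  84. ]
yellow 58 [385.2 385.4] [842.8 176.7  84. ]
red 2667 [527.2  63.3] [557.2 328.9  84. ]
red 809 [ 36.9 152.1] [527.6 -66.4  84. ]
red 169 [ 64.1 307.6] [ 671.5 -110.    84. ]
red 167 [188.4 309.8] [703.3   5.6  84. ]
red 165 [250.1 311. ] [719.3  63.3  84. ]
red 132 [371.8 313.5] [751.  177.3  84. ]
red 440 [267.4 374.2] [797.9  60.   84. ]
red 410 [273.4 387.9] [817.1  61.5  84. ]
blue 198 [223.4 218.1] [621.1  66.3  84. ]
blue 609 [ 84.1 244.4] [614.5 -63.4  84. ]
blue 201 [266.9 328.3] [742.6  74.   84. ]
blue 2954 [324.3 365.4] [801.3 119.7  84. ]
white 74 [427.1  49.7] [529. 250.  98.]
white 5090 [243.  193.8] [600.3  91.6  98. ]
white 743 [117.8 153.9] [544.7   4.7  98. ]
```

View pics/w1.png

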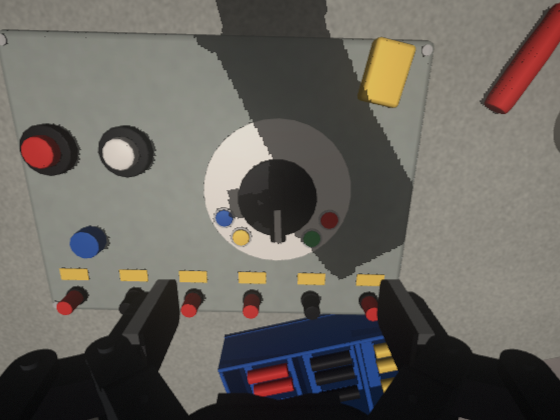

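The wrist view shows the pointer line on the bar running from about (277,212) to (278,237). The four lamps and the white button at (118,154) agree with the top-camera estimates. I'll get the bar angle from the pointer line.

Run:
```python
from h import *
im=cv2.imread("pics/w1.png")[:,:,::-1].copy(); C=cam("wrist")
m=cv2.cvtColor(im,cv2.COLOR_RGB2GRAY)
print(m[205:246:2,268:290])
for uv in [(277,212),(278,236)]: print(ray(C,uv,127.5))
print(proj(C,(611.6,117.2,127.5)))
for a in (-8,-4,0,4,8):
    t=np.radians(-15.5+a); print(a,proj(C,(611.6+26*np.cos(t),117.2+26*np.sin(t),127.5)))
c=im[160:270,210:350,::-1]; cv2.imwrite("pics/w1c.png",cv2.resize(np.clip(c*2.0,0,255).astype('uint8'),None,fx=5,fy=5,interpolation=cv2.INTER_CUBIC))
```

```text
[[ 34  33  33  33  32  32  31  33  32  30  30  32  31  31  30  29  28  28
   29  28  28  27]
 [ 34  32  33  33  33  32  32  33  31  31  31  31  31  30  29  29  28  29
   29  29  29  28]
 [ 34  34  33  33  33  34  32  31  32  31  31  30  31  31  30  30  29  29
   29  29  29  28]
 [ 34  34  33  33  33  45  70  82  83  85  86  85  67  35  30  30  29  28
   30  30  29  29]
 [ 34  33  33  33  34  46  74  87  88  87  87  87  68  37  30  31  29  30
   29  29  29  29]
 [ 35  34  34  34  33  46  74  87  87  87  87  87  68  36  31  31  30  30
   31  29  29  28]
 [ 36  34  34  35  34  39  70  87  88  87  87  87  71  42  31  31  31  31
   30  31  31  30]
 [ 35  35  34  35  34  39  70  87  87  87  86  87  72  44  33  31  31  32
   32  30  30  31]
 [ 35  35  35  34  34  39  69  87  87  87  86  86  72  45  32  32  31  31
   31  31  30  32]
 [ 36  35  35  34  35  40  70  87  87  86  87  87  72  45  33  32  32  32
   32  32  32  31]
 [ 36  36  36  36  34  34  68  87  87  87  87  87  73  46  33  32  32  32
   32  33  32  32]
 [ 37  36  36  35  35  36  67  87  87  87  87  87  73  46  34  34  32  33
   
[... 415 characters left out ...]
58  80  88  88  88  88  80  56  36  36  36  83
  164 201 201 201]
 [202 197 141  38  38  38  59  81  88  89  88  87  88  66  36  36  36  82
  164 201 201 201]
 [203 202 160  78  45  46  53  76  88  89  89  88  88  67  36  37  75 155
  197 201 201 201]
 [202 202 202 197 192 189 187 195 196 149  88 146 144 153 192 197 201 202
  201 201 201 201]
 [202 202 202 201 201 201 201 201 201 201 201 201 201 201 201 201 201 201
  201 201 201 201]]
[612.71620402 117.15297671 127.5       ]
[631.69433932 113.13895487 127.5       ]
[276.69352785 210.61132096]
-8 [271.23257773 242.22215962]
-4 [273.57665264 242.49896222]
0 [275.93447075 242.62514426]
4 [278.2956131  242.60020747]
8 [280.64965113 242.4242524 ]
```

View pics/w1c.png

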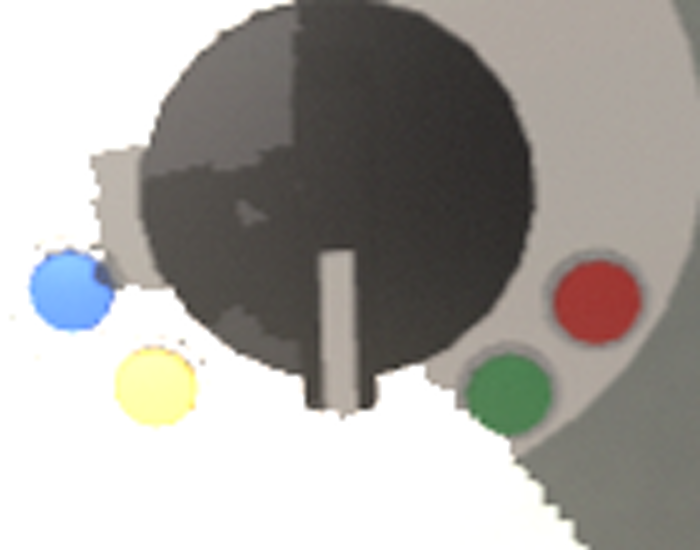

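The bar sits at about +3° from the panel's x axis, so it needs a 0.033 rad alignment turn. Next I descend around the bar.

play_rows --deltas '[[-1,[0,0,-0.02],[0,0,0.033]],[-1,[0,0,-0.045],[0,0,0.033]],[-1,[0,0,-0.07],[0,0,0.033]],[-1,[0,0,-0.09],[0,0,0.033]],[-1,[0,0,-0.105],[0,0,0.033]],[-1,[0,0,-0.118],[0,0,0.033]],[-0.2,[0,0,-0.125],[0,0,0.033]],[0.2,[0,0,-0.128],[0,0,0.033]],[0.4,[0,0,-0.128],[0,0,0.033]],[0.4,[0,0,-0.128],[0,0,0.033]],[0.4,[0,0,-0.128],[0,0,0.033]]]' --newtons 30

```text
time_s: 3.52
ee_pos: [612.3, 117.4, 103.6]
tcp_rot: [0.0, 0.109, 0.994, 0.0]
ft_force: [0.1, -0.3, -0.1]
finger_gap: 0.295
finger_force: 0.0
```

Run:
```python
from h import *
o=arm.observe(); C=cam("wrist",o); im=arm.read_camera("wrist"); cv2.imwrite("pics/w2.png",im[:,:,::-1])
print({k:np.round(v,3) for k,v in o.items() if k!='tau'})
print(proj(C,(612,117.3,127.5)))
```

```text
{'time_s': np.float64(3.525), 'joint_pos': array([-0.163,  0.62 , -0.108,  1.67 ,  0.083,  0.856,  1.047]), 'qd': array([-0.   , -0.   ,  0.001,  0.003, -0.   , -0.002, -0.001]), 'ee_pos': array([612.348, 117.433, 103.649]), 'tcp_rot': array([0.   , 0.109, 0.994, 0.   ]), 'ft_force': array([ 0.075, -0.337, -0.127]), 'wrist_torque': array([ 0.031, -0.009,  0.044]), 'finger_force': np.float64(0.0), 'finger_gap': np.float64(0.295)}
[279.36164029 311.96033434]
```

View pics/w2.png

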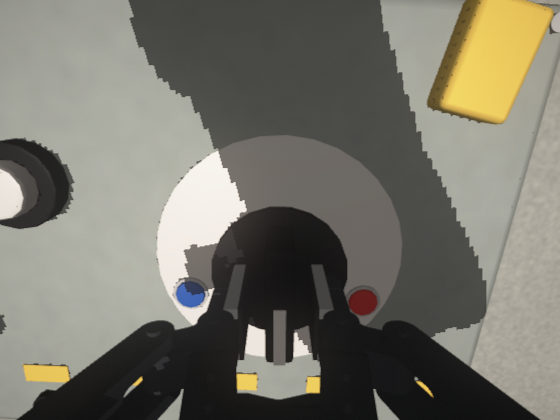

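The bar is centred between the fingers, at about (280,330). Now I grip it and lift.

play_rows --deltas '[[0.7,[0,0,0],[0,0,0]],[1,[0,0,0],[0,0,0]],[1,[0,0,0],[0,0,0]],[1,[0,0,0],[0,0,0]],[1,[0,0,0.002],[0,0,0]],[1,[0,0,0.005],[0,0,0]],[1,[0,0,0.008],[0,0,0]],[1,[0,0,0.011],[0,0,0]],[1,[0,0,0.012],[0,0,0]],[1,[0,0,0.012],[0,0,0]],[1,[0,0,0.012],[0,0,0]]]' --newtons 35

```text
time_s: 4.95
ee_pos: [612.2, 117.8, 115.0]
tcp_rot: [-0.0, 0.109, 0.994, 0.0]
ft_force: [3.3, 3.7, -6.9]
finger_gap: 0.133
finger_force: 36.4
```

Run:
```python
from h import *
o=arm.observe()
print({k:np.round(v,3) for k,v in o.items() if k!='tau'})
```

```text
{'time_s': np.float64(4.95), 'joint_pos': array([-0.162,  0.607, -0.11 ,  1.658,  0.081,  0.881,  1.049]), 'qd': array([ 0.001,  0.   ,  0.001, -0.   ,  0.   , -0.001, -0.001]), 'ee_pos': array([612.204, 117.832, 115.022]), 'tcp_rot': array([-0.   ,  0.109,  0.994,  0.   ]), 'ft_force': array([ 3.339,  3.724, -6.926]), 'wrist_torque': array([ 0.91 , -0.844, -0.012]), 'finger_force': np.float64(36.431), 'finger_gap': np.float64(0.133)}
```

The knob is lifted about 11.5 mm, with the spring reading about 6.9 N. I turn to about 20° on the panel, just before the green slot's range of 25–51°. Then I lower to about 8 mm of lift and ease the fingers.

play_rows --deltas '[[1,[0,0,0],[0,0,0.04]],[1,[0,0,0],[0,0,0.1]],[1,[0,0,0],[0,0,0.16]],[1,[0,0,0],[0,0,0.22]],[1,[0,0,0],[0,0,0.27]],[1,[0,0,0],[0,0,0.3]],[1,[0,0,0],[0,0,0.305]],[1,[0,0,-0.002],[0,0,0.305]],[1,[0,0,-0.003],[0,0,0.305]],[1,[0,0,-0.003],[0,0,0.305]],[0.69,[0,0,-0.003],[0,0,0.305]],[0.69,[0,0,-0.003],[0,0,0.305]],[0.69,[0,0,-0.003],[0,0,0.305]],[0.69,[0,0,-0.003],[0,0,0.305]]]'

```text
time_s: 6.7
ee_pos: [611.8, 117.3, 112.4]
tcp_rot: [-0.0, -0.044, 0.999, -0.0]
ft_force: [-1.6, 1.3, 0.1]
finger_gap: 0.156
finger_force: 1.0
```

Run:
```python
from h import *
o=arm.observe()
C=cam("wrist",o); im=arm.read_camera("wrist"); cv2.imwrite("pics/w3.png",im[:,:,::-1])
print({k:np.round(v,3) for k,v in o.items() if k!='tau'})
for z in (127.5,135): 
  for r in (0,26):
    t=np.radians(-15.5+20.5); print(z,r,proj(C,(612+r*np.cos(t),117.3+r*np.sin(t),z)))
```

```text
{'time_s': np.float64(6.7), 'joint_pos': array([-0.109,  0.613, -0.196,  1.661,  0.146,  0.882,  1.295]), 'qd': array([-0.001,  0.   , -0.   , -0.002,  0.001, -0.001,  0.003]), 'ee_pos': array([611.821, 117.266, 112.377]), 'tcp_rot': array([-0.   , -0.044,  0.999, -0.   ]), 'ft_force': array([-1.556,  1.251,  0.146]), 'wrist_torque': array([0.451, 0.22 , 0.007]), 'finger_force': np.float64(1.019), 'finger_gap': np.float64(0.156)}
127.5 0 [279.57984146 301.10995418]
127.5 26 [279.39132692 351.39117624]
135 0 [279.65451719 311.69076664]
135 26 [279.45282167 363.77089905]
```

View pics/w3.png

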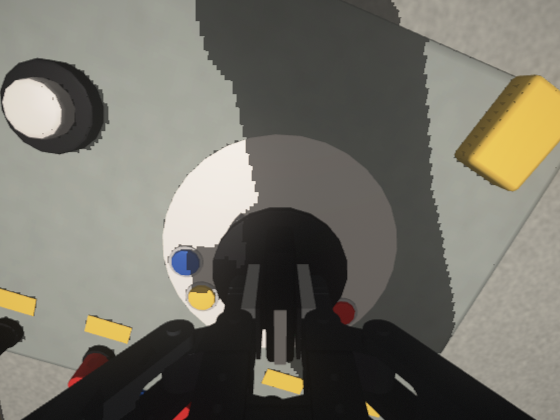

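The pale pointer line on the bar is visible at about (280,310–362) between the fingers. The row where it starts gives the lift, so I'll write a gauge from it.

```bash
cat >> h.py <<'E'
def gauge(im=None,o=None):
    o=o or arm.observe()
    if im is None: im=arm.read_camera("wrist")
    C=cam("wrist",o); g=cv2.cvtColor(im,cv2.COLOR_RGB2GRAY)
    m=np.zeros_like(g); m[285:375,262:298]=(g[285:375,262:298]>60)*255
    n,l,s,c=cv2.connectedComponentsWithStats(m)
    i=min(range(1,n),key=lambda i: 1e9 if s[i,4]<100 else abs(c[i][0]-279)+abs(s[i,2]-13)*3)
    ys,xs=np.nonzero(l==i); r0=ys.min(); vx,vy,x0,y0=cv2.fitLine(np.c_[xs,ys].astype(np.float32),cv2.DIST_L2,0,.01,.01).ravel()
    zs=np.linspace(122,145,231); z=zs[np.argmin([abs(proj(C,(612,117.3,q))[1]-r0) for q in zs])]
    p=[ray(C,(x0+(r-y0)*vx/vy,r),z) for r in (r0,r0+30)]; d=p[1]-p[0]
    W=rot(o['tcp_rot']); ta=np.degrees(np.arctan2(-W[1,0],-W[0,0]))+15.5
    print("t",round(float(o['time_s']),2),"blob",s[i],"lift",round(z-127.5,1),"knob",round(np.degrees(np.arctan2(d[1],d[0]))+15.5,1),"tool",round(ta,1),"ee",o['ee_pos'].round(1),"F",o['ft_force'].round(1),"M",o['wrist_torque'].round(2),"grip",round(float(o['finger_force']),1))
E
python3 - <<'E'
from h import *
im=cv2.imread("pics/w3.png")[:,:,::-1].copy(); gauge(im)
print(cv2.cvtColor(im,cv2.COLOR_RGB2GRAY)[290:375:4,264:297])
E
```

```text
t 6.75 blob [ 262  310   36   65 1298] lift 6.4 knob 21.3 tool 20.5 ee [611.9 117.2 112.4] F [-1.7  2.4  0.8] M [0.4  0.26 0.01] grip 1.0
[[ 20  20  20  20  22  20  19  21  20  20  19  19  20  18  19  19  19  20
   17  19  19  18  19  17  19  18  17  16  17  18  16  17  18]
 [ 20  21  19  21  19  20  20  19  19  19  20  19  20  20  18  19  18  19
   18  18  18  18  19  17  18  17  18  18  17  16  16  17  19]
 [ 21  19  20  21  21  19  20  20  21  19  20  19  19  20  19  19  19  18
   18  19  18  19  19  17  18  18  18  17  19  16  16  16  17]
 [ 21  21  20  20  21  21  20  20  19  20  19  20  20  20  18  19  20  20
   19  19  19  19  19  18  19  17  18  19  19  18  16  17  18]
 [ 22  21  20  21  21  21  19  22  21  21  20  19  21  19  19  19  20  19
   20  19  19  19  19  19  18  18  19  18  19  17  18  18  17]
 [ 22  20  20  21  20  21  20  22  20  34  61  74  74  73  73  73  73  74
   74  74  74  73  53  19  19  20  20  20  18  17  18  18  19]
 [ 22  21  21  20  22  22  21  22  22  43  81  97  97  97  96  97  96  96
   97  97  96  96  70  19  19  19  19  20  19  19  17  18  18]
 [ 
[... 1352 characters left out ...]
7  53  57  35]
 [155 155 122  56  24  24  25  26  24  34  77  97  96  97  97  97  97  97
   97  97  97  87  56  24  24  24  24  24  24  50  66  62  44]
 [154 154 154 153 150 142 138 138 139 134 113  97  97  97  96  97  97  96
   97  97  97 101 123 107  61  62  62  64  66  67  67  67  66]
 [155 155 155 155 155 155 156 156 155 156 156 156 156 155 154 153 153 153
  154 154 153 153 153 153 153 153 118  68  67  67  67  67  66]
 [154 155 142 169 192 189 184 179 164 125  83  85  97  97  97  97 130 153
  154 153 153 153 153 153 154 153 153 153 153 118  66  67  67]
 [129 155 192 194 194 195 195 195 194 194 195 195 194 194 195 195 195 195
  192 184 179 163 125  95  82 109 137 145 153 153 153 146 139]]
```

The knob rides on the plate at about 21°; the gauge reads lift 6.4 with an offset of about 1 mm. Now I sweep slowly anticlockwise in 4° steps.

```bash
sed -i 's/m\[285:375,262:298\]=(g\[285:375,262:298\]>60)\*255/w=g[285:345,266:296]; m[285:345,266:296]=((w>60)\&(w<130))*255/' h.py; echo 'from h import *
gauge()' > g.py
```

play_rows --deltas '[[0.69,[0,0,0],[0,0,0.012]],[0.69,[0,0,0],[0,0,0.024]],[0.69,[0,0,0],[0,0,0.036]],[0.69,[0,0,0],[0,0,0.048]],[0.69,[0,0,0],[0,0,0.06]],[0.69,[0,0,0],[0,0,0.07]],[0.69,[0,0,0],[0,0,0.07]]]'

```text
time_s: 7.62
ee_pos: [612.2, 117.7, 112.3]
tcp_rot: [0.0, -0.079, 0.997, 0.0]
ft_force: [-1.9, 3.1, 0.9]
finger_gap: 0.151
finger_force: 2.5
```

```bash
python3 g.py
```

```text
t 7.62 blob [270 309  16  36 451] lift 6.1 knob 20.3 tool 24.5 ee [612.2 117.7 112.3] F [-1.9  3.1  0.9] M [ 0.76  0.26 -0.04] grip 2.5
```

play_rows --deltas '[[0.69,[0,0,0],[0,0,0.012]],[0.69,[0,0,0],[0,0,0.024]],[0.69,[0,0,0],[0,0,0.036]],[0.69,[0,0,0],[0,0,0.048]],[0.69,[0,0,0],[0,0,0.06]],[0.69,[0,0,0],[0,0,0.07]],[0.69,[0,0,0],[0,0,0.07]]]'

```text
time_s: 8.55
ee_pos: [612.2, 117.6, 112.1]
tcp_rot: [0.0, -0.114, 0.994, 0.0]
ft_force: [-0.2, 4.3, -0.5]
finger_gap: 0.151
finger_force: 2.8
```

```bash
python3 g.py
```

```text
t 8.55 blob [271 309  15  36 451] lift 5.9 knob 24.5 tool 28.6 ee [612.2 117.6 112.1] F [-0.2  4.3 -0.5] M [ 1.08 -0.02 -0.05] grip 2.8
```

play_rows --deltas '[[0.69,[0,0,0],[0,0,0.012]],[0.69,[0,0,0],[0,0,0.024]],[0.69,[0,0,0],[0,0,0.036]],[0.69,[0,0,0],[0,0,0.048]],[0.69,[0,0,0],[0,0,0.06]],[0.69,[0,0,0],[0,0,0.07]],[0.69,[0,0,0],[0,0,0.07]]]'

```text
time_s: 9.48
ee_pos: [612.0, 117.3, 112.2]
tcp_rot: [-0.0, -0.148, 0.989, -0.0]
ft_force: [-1.6, 2.4, -1.5]
finger_gap: 0.157
finger_force: 1.5
```

```bash
python3 g.py
```

```text
t 9.47 blob [272 299  14  46 535] lift -1.8 knob 30.5 tool 32.5 ee [612.  117.3 112.2] F [-1.6  2.4 -1.5] M [0.59 0.33 0.03] grip 1.5
```

The line moved up 10 rows, which is a drop of about 8 mm. The knob has fallen home at about 29–30°, within the green slot's range. I open the fingers, rise and verify.

play_rows --deltas '[[0.5,[0,0,0],[0,0,0]],[0.2,[0,0,0],[0,0,0]],[-0.2,[0,0,0.005],[0,0,0]],[-0.2,[0,0,0.02],[0,0,0]],[-0.2,[0,0,0.05],[0,0,0]],[-0.2,[0,0,0.085],[0,0,0]],[-0.2,[0,0,0.11],[0,0,0]],[-0.2,[0,0,0.12],[0,0,0]],[-0.2,[0,0,0.12],[0,0,0]],[-0.2,[0,0,0.12],[0,0,0]]]'

```text
time_s: 10.78
ee_pos: [611.6, 117.2, 231.2]
tcp_rot: [-0.001, -0.148, 0.989, -0.0]
ft_force: [0.0, -0.3, 0.2]
finger_gap: 0.599
finger_force: 0.0
```

Run:
```python
from h import *
o=arm.observe(); C=cam("wrist",o); im=arm.read_camera("wrist"); print(o['ee_pos'],o['tcp_rot'],o['ft_force'].round(2))
for r in (0,26):
  for z in (127.5,135):
    for a in (25,30,35): t=np.radians(a-15.5); print(r,z,a,proj(C,(612+r*np.cos(t),117.3+r*np.sin(t),z)).round(1))
for a,c in blobs(im,(0,0,130),(180,60,255),100): print("white",a,c,ray(C,c,98).round(1))
cv2.imwrite("pics/w4.png",cv2.resize(np.clip(im[150:330,170:410,::-1]*1.5,0,255).astype('uint8'),None,fx=3.3,fy=3.3,interpolation=cv2.INTER_CUBIC))
```

```text
[611.60190848 117.22569275 231.23335338] [-8.72832214e-04 -1.48048278e-01  9.88979745e-01 -9.89343023e-05] [ 0.02 -0.29  0.15]
0 127.5 25 [278.7 211.1]
0 127.5 30 [278.7 211.1]
0 127.5 35 [278.7 211.1]
0 135 25 [278.7 214.5]
0 135 30 [278.7 214.5]
0 135 35 [278.7 214.5]
26 127.5 25 [274.2 242.9]
26 127.5 30 [277.1 243.1]
26 127.5 35 [280.  243.1]
26 135 25 [274. 247.]
26 135 30 [277.1 247.2]
26 135 35 [280.1 247.2]
white 3421 [20.1 56.9] [564.  -93.7  98. ]
white 51712 [168.6 138.8] [590.   20.8  98. ]
white 47752 [469.1 168.5] [542.3 255.3  98. ]
white 948 [159.8  72.7] [544.7   5.1  98. ]
white 15524 [ 69.8 280.5] [739.1 -38.7  98. ]
white 232 [  5. 294.] [770.5 -93.3  98. ]
white 1006 [336.8 360.1] [751.4 219.7  98. ]
white 539 [410.2 408.5] [787.  313.4  98. ]
```

View pics/w4.png

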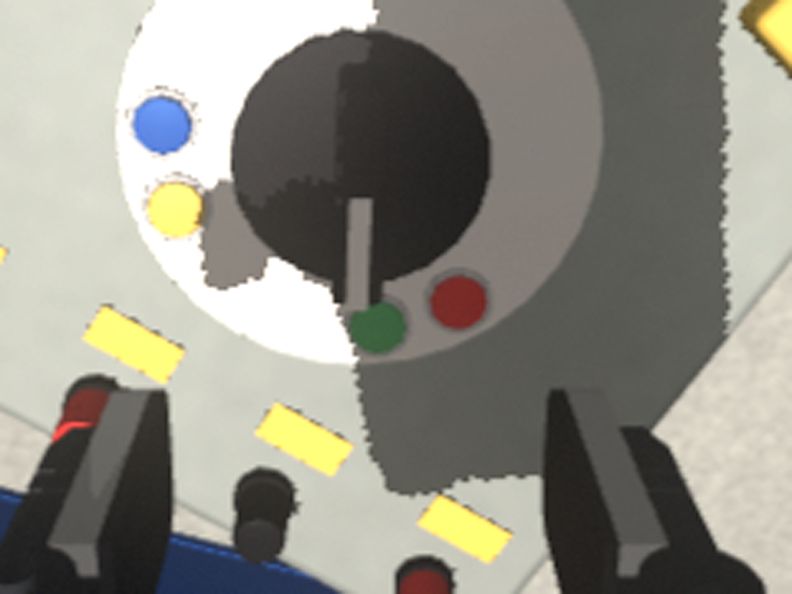

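The knob is home: the line starts at row 210, against 211 predicted for lift 0. It sits beside the green lamp at about 29°. The white button is at (544.7, 5.0), so I go above it with the fingers shut.

play_rows --deltas '[[0.3,[-0.01,-0.015,0],[0,0,0]],[1,[-0.025,-0.04,0],[0,0,0]],[1,[-0.045,-0.075,0],[0,0,0]],[1,[-0.06,-0.1,-0.01],[0,0,0]],[1,[-0.067,-0.112,-0.03],[0,0,0]],[1,[-0.067,-0.112,-0.06],[0,0,0]],[1,[-0.067,-0.112,-0.09],[0,0,0]],[1,[-0.067,-0.112,-0.11],[0,0,0]],[1,[-0.067,-0.112,-0.12],[0,0,0]],[1,[-0.067,-0.112,-0.12],[0,0,0]],[1,[-0.067,-0.112,-0.12],[0,0,0]]]'

```text
time_s: 12.2
ee_pos: [545.5, 5.3, 113.1]
tcp_rot: [0.001, -0.148, 0.989, -0.0]
ft_force: [0.4, 0.4, 1.0]
finger_gap: -0.004
finger_force: 0.0
```

play_rows --deltas '[[1,[0,0,-0.006],[0,0,0]],[1,[0,0,-0.011],[0,0,0]],[1,[0,0,-0.015],[0,0,0]],[1,[0,0,-0.018],[0,0,0]],[1,[0,0,-0.02],[0,0,0]],[1,[0,0,-0.021],[0,0,0]],[1,[0,0,-0.021],[0,0,0]],[1,[0,0,-0.021],[0,0,0]]]'

```text
time_s: 13.2
ee_pos: [545.5, 5.4, 95.4]
tcp_rot: [0.002, -0.148, 0.989, -0.001]
ft_force: [-12.7, -1.9, 43.5]
finger_gap: 0.005
finger_force: 21.6
```

The tool met a hard stop at z 95.4 with 43 N, which is 3.4 mm above full travel if the button top was at 98. I need to see whether the fingers rest on the button or on its collar.

Run:
```python
from h import *
o=arm.observe(); print(o['wrist_torque'],o['ft_force'],o['tcp_rot'])
C=cam("wrist",o); w=arm.read_camera("wrist"); s=arm.read_camera("scene")
cv2.imwrite("pics/s5full.png",s[:,:,::-1])
p=proj(cam("scene"),(545,5,95)); print(p,proj(C,(545,5,95)))
x,y=map(int,p); a=cv2.resize(s[y-50:y+40,x-60:x+60],(560,420),interpolation=cv2.INTER_CUBIC)
x,y=map(int,proj(C,(545,5,95))); b=w[200:420,150:410]
b=cv2.resize(b,(560,474))[:420]
cv2.imwrite("pics/p5.png",cv2.resize(np.hstack([a,b])[:,:,::-1],(800,300)))
```

```text
[-0.21641893  2.77013207 -0.00968391] [-12.65049392  -1.86272779  43.46144644] [ 1.51455551e-03 -1.47965678e-01  9.88991016e-01 -7.96446053e-04]
[263.03103462 233.60079452] [278.71730082 280.9352179 ]
```

View pics/p5.png

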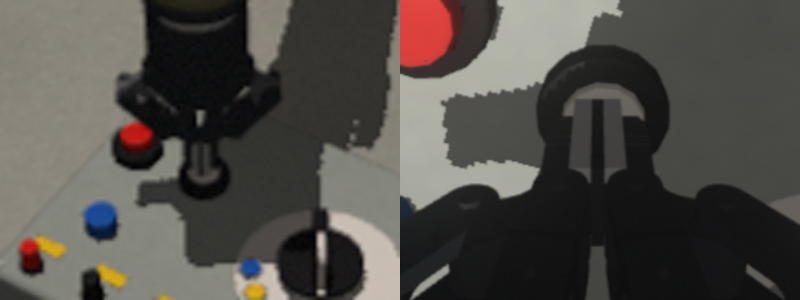

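The pads lie within the white button. I'll get the button's depth from its near edge, at about full-image row 253, and from the white area's ellipse.

Run:
```python
from h import *
o=arm.observe(); C=cam("wrist",o); W=rot(o['tcp_rot']); w=arm.read_camera("wrist")
ux=W[:,0]; c=np.array([544.7,5.0,0])
for z in (90,92,94,95,96,98):
    print(z,[proj(C,c+r*ux+[0,0,z]).round(1).tolist() for r in (13,)], "side",[proj(C,c+8*ux+s*10*W[:,1]+[0,0,z]).round(1).tolist() for s in(-1,1)])
print("tip",[proj(C,o['ee_pos']+r*ux).round(1).tolist() for r in (0,11)])
g=cv2.cvtColor(w,cv2.COLOR_RGB2GRAY)
print(g[222:300,279]); print(g[258,235:325])
cv2.imwrite("pics/w5.png",w[:,:,::-1])
```

```text
90 [[279.0, 250.2]] side [[257.6, 259.8], [300.2, 259.9]]
92 [[279.0, 252.0]] side [[257.4, 261.8], [300.5, 261.9]]
94 [[279.0, 254.0]] side [[257.1, 263.8], [300.7, 263.9]]
95 [[279.0, 255.0]] side [[257.0, 264.8], [300.9, 264.9]]
96 [[279.0, 255.9]] side [[256.9, 265.9], [301.0, 266.0]]
98 [[279.0, 258.0]] side [[256.6, 268.0], [301.3, 268.1]]
tip [[279.2, 282.6], [279.3, 261.2]]
[ 79  79  79  79  79  79  79  54  37  35  35  35  34  34  34  35  36  36
  37  35  32  33  33  33  33  32  32  31  31  32  31  54  79  84  86  99
 106 107 105 104 102 101  62  31  27  26  26  26  26  25  25  25  25  25
  25  24  24  23  24  24  23  24  23  22  23  22  23  22  23  22  21  21
  22  20  23  22  19  21]
[ 78  79  78  79  78  73  54  37  39  44  45  42  38  38  42  42  36  34
  34  35  33  33  32  33  32  33  32  32  31  49  69  77  80  83  84  85
  86  87  89  94 101 105 105 107 106 105 106 105 105 105 104 104 103 101
 100 100  94  87  84  82  79  75  65  46  29  25  25  25  25  24  24  24
  25  24  24  24  23  23  24  24  23  23  23  23  23  22  21  41  65  75]
```

The button top looks only partly down, at about z 96. The shut fingertips are about 20 x 22 mm, so their corners reach 15 mm from the centre and overlap the raised collar. I'll press with a single fingertip: the fingers go part open, with the -y finger centred on the button and the other over bare panel towards the knob.

play_rows --deltas '[[1,[0,0,0.005],[0,0,0]],[1,[0,0,0.015],[0,0,0]],[1,[0,0,0.03],[0,0,0]],[0.2,[-0.003,0.008,0.03],[0,0,0]],[0.2,[-0.007,0.0205,0.03],[0,0,0]],[0.2,[-0.007,0.0205,0.025],[0,0,0]],[0.2,[-0.007,0.0205,0.02],[0,0,0]],[0.2,[-0.007,0.0205,0.02],[0,0,0]],[0.2,[-0.007,0.0205,0.02],[0,0,0]]]'

```text
time_s: 14.48
ee_pos: [538.1, 25.6, 111.1]
tcp_rot: [-0.0, -0.148, 0.989, -0.0]
ft_force: [0.2, -0.0, 0.5]
finger_gap: 0.4
finger_force: 0.0
```

Run:
```python
from h import *
o=arm.observe(); C=cam("wrist",o); w=arm.read_camera("wrist"); W=rot(o['tcp_rot'])
print(o['ee_pos'],o['ft_force'].round(1),o['finger_gap'])
for z in (98,): print("button",proj(C,(544.7,5,z)))
for s in (-1,1): print("pad",s,proj(C,o['ee_pos']+W@np.array([11,s*22,-3])),proj(C,o['ee_pos']+W@np.array([11,s*17,-3])))
cv2.imwrite("pics/w6.png",cv2.resize(np.clip(w[170:400,150:410,::-1]*1.5,0,255).astype('uint8'),None,fx=2.5,fy=2.5,interpolation=cv2.INTER_CUBIC))
```

```text
[538.12572621  25.6093047  111.05894747] [ 0.2 -0.   0.5] 0.3998280179555524
button [235.73192845 269.4034103 ]
pad -1 [229.83223809 264.20518705] [241.07083244 264.22441293]
pad 1 [328.71875871 264.37435237] [317.48314365 264.35513159]
```

View pics/w6.png

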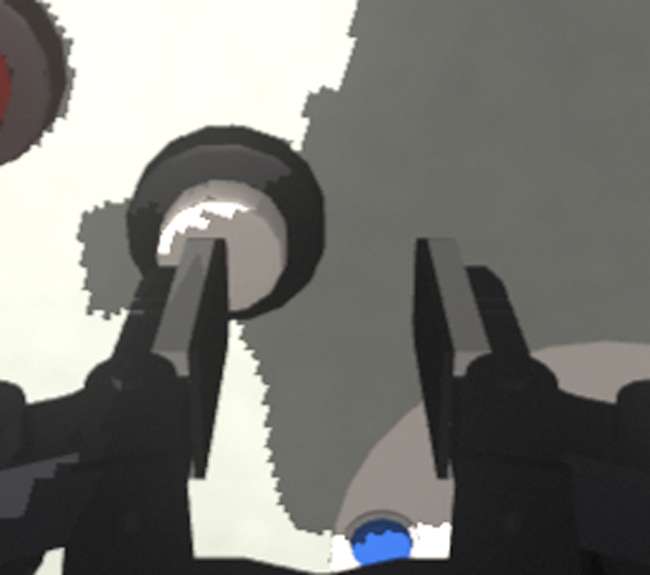

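The button is unpressed again, and the -y fingertip (about 7 x 22 mm) is over it. I press with that finger.

play_rows --deltas '[[0.2,[0.0005,-0.0005,-0.006],[0,0,0]],[0.2,[0.0005,-0.0005,-0.011],[0,0,0]],[0.2,[0.0005,-0.0005,-0.014],[0,0,0]],[0.2,[0.0005,-0.0005,-0.017],[0,0,0]],[0.2,[0.0005,-0.0005,-0.019],[0,0,0]],[0.2,[0.0005,-0.0005,-0.02],[0,0,0]],[0.2,[0.0005,-0.0005,-0.02],[0,0,0]],[0.2,[0.0005,-0.0005,-0.02],[0,0,0]]]'

```text
time_s: 15.52
ee_pos: [539.0, 25.1, 94.5]
tcp_rot: [0.001, -0.148, 0.989, -0.001]
ft_force: [-9.8, -0.7, 34.0]
finger_gap: 0.399
finger_force: 17.3
```

Run:
```python
from h import *
o=arm.observe(); print(o['wrist_torque'],o['ft_force'],o['ee_pos'],o['finger_gap'])
```

```text
[-0.95433774  1.94632274 -0.19188432] [-9.84762679 -0.73440879 33.98212091] [538.98635641  25.10465511  94.50576888] 0.3993447238691756
```

It stopped hard again, at TCP z 94.5 with 34 N. I'll compare the button's visible side wall now with the unpressed view, to get the travel.

Run:
```python
from h import *
o=arm.observe(); C=cam("wrist",o); w=arm.read_camera("wrist"); W=rot(o['tcp_rot']); ux=W[:,0]; uy=W[:,1]
cv2.imwrite("pics/w7.png",w[:,:,::-1]); g=cv2.cvtColor(w,cv2.COLOR_RGB2GRAY)
c=np.array([544.7,5.5,0])
for z in (86,90,92,94,96,98,100): print(z,proj(C,c+13*ux+[0,0,z]).round(1),"collar20",proj(C,c+20*ux+[0,0,z]).round(1))
x=int(round(proj(C,c+13*ux+[0,0,95])[0]))
for xx in (x-6,x,x+6,x+12,x+18): print(xx,g[215:285,xx].tolist())
k=cv2.imread("pics/w6.png"); k=cv2.cvtColor(cv2.resize(k,(260,230),interpolation=cv2.INTER_AREA),cv2.COLOR_BGR2GRAY)
print("w6 rows from 215"); 
for xx in (230,236,242,248): print(xx,k[45:115,xx-150].tolist())
# unpressed projections at w6 pose
oo=dict(o); oo['ee_pos']=np.array([538.13,25.61,111.06]); C6=cam("wrist",oo)
for z in (86,90,92,94,96,98,100): print(z,proj(C6,c+13*ux+[0,0,z]).round(1))
```

```text
86 [236.2 248.5] collar20 [235.6 234.8]
90 [235.2 252.2] collar20 [234.6 238.3]
92 [234.7 254.1] collar20 [234.1 240. ]
94 [234.1 256. ] collar20 [233.5 241.9]
96 [233.6 258.1] collar20 [233.  243.7]
98 [233.  260.1] collar20 [232.4 245.6]
100 [232.5 262.2] collar20 [231.8 247.6]
228 [184, 183, 183, 182, 183, 181, 181, 180, 180, 179, 179, 179, 179, 179, 178, 178, 124, 63, 43, 42, 42, 41, 42, 41, 43, 62, 64, 60, 56, 54, 54, 54, 53, 52, 52, 52, 52, 52, 52, 50, 50, 73, 97, 108, 117, 189, 236, 241, 241, 240, 143, 80, 83, 82, 82, 82, 81, 81, 81, 82, 81, 82, 81, 81, 76, 76, 76, 76, 70, 69]
234 [181, 182, 181, 181, 181, 180, 180, 180, 179, 179, 178, 178, 178, 179, 178, 149, 79, 43, 43, 43, 42, 42, 42, 42, 43, 64, 66, 61, 53, 53, 53, 52, 52, 52, 51, 51, 51, 50, 50, 49, 84, 112, 125, 136, 206, 239, 242, 241, 240, 158, 77, 81, 82, 76, 68, 64, 62, 55, 46, 37, 31, 31, 29, 30, 29, 29, 29, 29, 29, 30]
240 [180, 181, 180, 179, 179, 179, 179, 179, 179, 178, 178, 178, 178, 178, 178, 130, 65, 42, 42, 42, 41, 40, 40, 40, 41, 66, 67, 59, 54, 53, 52, 52, 51, 51, 50, 50, 50, 50, 50, 49, 59, 100, 117, 128,
[... 1505 characters left out ...]
, 76, 77, 76, 77, 76, 75, 74, 75, 106, 129, 136, 140, 143, 148, 154, 165, 189, 244, 255, 255, 254, 249, 238, 190, 152, 150, 151, 151, 151, 150, 149, 150, 150, 151, 149, 148, 147, 148, 148, 147, 147, 147, 147, 147, 147, 147, 147, 145, 147, 147, 146]
248 [254, 254, 254, 254, 249, 186, 99, 59, 59, 59, 58, 59, 57, 68, 87, 87, 80, 78, 77, 77, 76, 76, 74, 74, 74, 73, 73, 74, 94, 120, 130, 133, 136, 141, 142, 151, 163, 185, 241, 200, 159, 154, 152, 151, 151, 151, 151, 149, 149, 149, 149, 149, 149, 149, 148, 148, 148, 148, 148, 148, 148, 148, 147, 147, 147, 148, 147, 146, 145, 145]
86 [238.5 236. ]
90 [237.6 239.1]
92 [237.2 240.7]
94 [236.7 242.4]
96 [236.3 244. ]
98 [235.8 245.7]
100 [235.3 247.5]
```

The visible wall shrank from about 10 mm unpressed to about 4.3 mm now, which is about 5.7 mm of travel with the top at z 92. So the hard stop is the button's own end stop and it is fully in; the tip just reaches about 3 mm beyond the reported TCP. I release and retreat.

play_rows --deltas '[[0.2,[0,0,0.005],[0,0,0]],[0.2,[0,0,0.015],[0,0,0]],[0.2,[0,0,0.04],[0,0,0]],[0.2,[0,0,0.07],[0,0,0]],[0.2,[0,0,0.1],[0,0,0]],[0.2,[-0.01,0,0.13],[0,0,0]],[0.2,[-0.02,0,0.15],[0,0,0]],[0.2,[-0.02,0,0.15],[0,0,0]],[0.2,[-0.02,0,0.15],[0,0,0]]]'

```text
time_s: 16.7
ee_pos: [518.5, 25.4, 240.5]
tcp_rot: [-0.0, -0.148, 0.989, 0.0]
ft_force: [0.4, -0.1, -0.4]
finger_gap: 0.399
finger_force: 0.0
```

Run:
```python
from h import *
o=arm.observe(); print(o['ee_pos'],o['ft_force'].round(1),o['finger_force'])
w=arm.read_camera("wrist"); s=arm.read_camera("top")
a=np.clip(w[:,:,::-1]*1.4,0,255).astype('uint8'); b=cv2.resize(s[140:250,195:330,::-1],(515,420),interpolation=cv2.INTER_CUBIC)
cv2.imwrite("pics/f.png",cv2.resize(np.hstack([a,b]),(800,312)))
```

```text
[518.47561201  25.39041558 240.51002773] [ 0.4 -0.1 -0.4] 0.0
```

View pics/f.png

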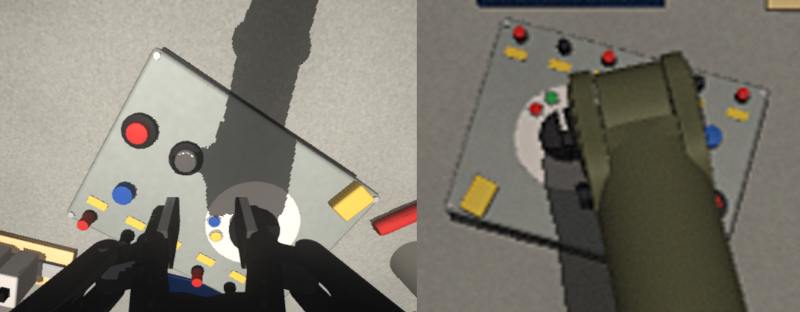

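The final view shows the button out at (185,158), the knob unmoved, the fuse box and cap in place, and the arm clear with zero force. I'm handing the job in.

```bash
python3 -c "
from cell import arm
print(arm.job_done())"
```

```text
the job is handed in; nothing more can be done
None
```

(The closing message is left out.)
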